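# Put the spares back on their silhouette pads

## Robot

A 7-joint arm with a two-finger parallel gripper is mounted at the origin on a cart in front of the work surface, level with it; the furniture and walls round the work are solid. World frame = base frame: x ahead of the robot, y to its left, z up, the work surface at z = 0. Lengths are in m, angles in rad, forces in N, time in s.
With the tool pointing down it reaches from about 0.425 to 0.925 m from the base axis. Payload 6.8 kg.
Tool frame: the origin (TCP) lies at the very end of the fingers, on their centre line; the grasp point (between the pads) lies 19 mm behind it; z points along the fingers, x is the direction in which the jaws open and shut, and the axes are right-handed (so a half turn about z gives the same grasp; the last joint's range is limited). The gripper opens to 85 mm and grips with 20 to 120 N. Pads are 22 mm wide; open, the fingers measure 114 mm over their backs; the gripper's body (76 mm by 85 mm) begins 54 mm behind the grasp point. The pads swing forward as they close: fully open they stand 13 mm farther back than shut.
Start: joints at [1.009, 0.477, 0.022, 1.555, -0.011, 1.109, -0.083], TCP at [0.296, -0.607, 0.197] pointing down, gripper open.
Joint ranges: [-2.96, 2.96], [-0.34, 2.1], [-1.41, 1.46], [0.24, 2.44], [-1.37, 4.51], [0.17, 1.92], [-2.96, 2.96]. Speed limits (rad/s): [2.39, 2.39, 3.14, 3.14, 3.14, 3.14, 3.14].

## Interface

Orientations are given as a unit quaternion [w, x, y, z].
In Python, from station import get_obs, read_camera, calibration, hand_in, recognise, outline_of, place_of gives the robot as it stands.
- The arm moves only by the tool move_arm, never from a script. Its argument "steps" is a list of rows, each an object with "fingers": the finger opening in mm, from 0 to 85.4; "translation": the shift along the world's x, y, z in mm, a list of three; "turn": the turn about the world's z in rad. In form: [{"fingers": fingers, "translation": [dx, dy, dz], "turn": turn}, ...]. A call has 1 to 10 rows; each row shifts and turns the commanded pose from where the row before left it; what a row does not reach is not made up. A row lasts 1/8 s, in which the tool goes at most 62.5 mm and 10.7 degrees, less where a joint would pass 70% of its speed; a pose out of reach is approached as far as the arm can. A call with a gripper value outside its range is refused whole. The fingers move at their own pace and stop on an object; "newtons" is the grip in N (left out, the last holds). Time passes only in rows, so rows that do not move let the fingers close. It gives the time, the measured TCP pose, the force and the opening at its end, in the units of the state.
- get_obs(): the state, without advancing time (a new reading comes with each control period).
- read_camera(name): name is "side" or "top" or "wrist"; returns the picture (400x640x3 uint8, blue, green, red); there is no depth.
- calibration(name): a dict with "camera_matrix" (3x3 intrinsics, pixels), "rvec" (rotation vector, rad) and "tvec" (3), from world to camera coordinates, as OpenCV has them. Camera axes: x right, y down, z forward; pixel columns grow to the right and rows downward; lengths in m; the calibration is good to about 2 mm. A picture is of the moment at which its call begins: read the wrist's pose just before it. calibration takes no time and is no camera call; for the wrist camera it gives the pose at the moment of the call.
- hand_in(): hands the job in, once; it reports no verdict.
Trained networks look in the newest picture that a camera, given by its name, has taken for a name from the list of things; names that differ only in an ending like _2 or _b are one class to them, and where a whole thing is asked for, a point or a joint stands for the part that bears it (a point fixed in the world has none). Each returns a list of dicts, best first, with "conf" (0 to 1); they miss things now and then, are a little off and sometimes report something else, mostly with a low value. They report only what shows in the picture. A call takes as long as a camera call.
- recognise(camera, name): "xy" ([column, row] in pixels, amid what is visible of it).
- outline_of(camera, name): "mask" (400x640 bool, what is visible of it) and "xy" ([column, row] in pixels, amid what is visible of it).
- place_of(camera, name): "xy" ([column, row] in pixels: a listed point, or the origin of a listed thing).
The state is a dict: "t": time; "q": joint angles; "joint_vel": joint speeds; "joint_torque": joint torques, N m; "eef_pos": TCP position; "tool_rot": TCP orientation; "contact_force": force on the tool from outside, world axes, zero at the start; "torque": the same for the moment, N m; "gripper_width": opening from 0.0 (shut) to 1.0 (fully open).
Only numpy, scipy, OpenCV 4.12 (cv2) and the standard library are available. Lean on these libraries where they do the work, as an engineer would, in place of code of your own. Each camera call takes 0.05 s, during which the arm holds its last target.

## Task

Put the four spare parts away on the plywood pads: the large and the small toothed cutter wheel, the eyeglass and the lock barrel each go on the pad whose black silhouette has that part's shape and size, centred on it. The wheels lie flat, the eyeglass stands upright, and the lock barrel lies flat along its oblong silhouette, either way round. Leave the blue key fob and the block battery where they are.

Things in the scene. Friction and masses are not known exactly. Their poses are not given: they have to be found in the camera images.
- large_cutter: the larger toothed cutter wheel, steel, a flat disc 60 mm across and 8 mm thick with a hole in the middle, lying on the bench; pinch across the rim at any angle. Origin: centre of its underside; z is its axis, up
- small_cutter: the smaller toothed cutter wheel, brass-coloured, a flat disc 48 mm across and 9 mm thick with a hole in the middle, lying on the bench; pinch across the rim at any angle. Origin: centre of its underside; z is its axis, up
- lens_barrel: a watchmaker's eyeglass (loupe), a black waisted barrel 36 mm across at its foot, about 32 mm across higher up, 33 mm tall, standing upright; pinch across the barrel at any angle. Origin: centre of its foot; z up
- lock_barrel: a profile lock cylinder, nickel-grey metal, 65 x 33 mm and 17 mm high, lying flat; pinch across its 33 mm width. Origin: centre of its underside; x along its 65 mm length, y across, z up
- pad_large_disc: a fixed square plywood pad, 80 x 80 mm and 5 mm thick, a small screw head in each corner, with a black round, 62 mm silhouette in the middle of its top (flush, no rim or recess). Origin: centre of its underside, on the bench; z up; the silhouette is centred on the origin. For the larger cutter wheel
- pad_medium_disc: a fixed square plywood pad, 80 x 80 mm and 5 mm thick, a small screw head in each corner, with a black round, 50 mm silhouette in the middle of its top (flush, no rim or recess). Origin: centre of its underside, on the bench; z up; the silhouette is centred on the origin. For the smaller cutter wheel
- pad_small_disc: a fixed square plywood pad, 80 x 80 mm and 5 mm thick, a small screw head in each corner, with a black round, 38 mm silhouette in the middle of its top (flush, no rim or recess). Origin: centre of its underside, on the bench; z up; the silhouette is centred on the origin. For the eyeglass
- pad_oblong: a fixed square plywood pad, 80 x 80 mm and 5 mm thick, a small screw head in each corner, with a black oblong, 67 x 35 mm, silhouette in the middle of its top (flush, no rim or recess). Origin: centre of its underside, on the bench; z up; the silhouette is centred on the origin, its long side along x. For the lock barrel
- blue_fob: bystander: a blue remote key shell, 62 x 36 mm and 14 mm high with a thin wire ring at its +x end (79 mm long in all), loose; must stay where it lies. Origin: centre of its underside, ring included (the shell reaches from x = -40 to +22 mm); x along its length
- battery: bystander: a block battery standing on end, 27 x 18 mm and 48 mm high, loose; must stay where it stands. Origin: centre of its underside

How it is judged:
At the end, for the whole second after the job is handed in: Each part rests released on its own pad, on the pad's top: centre within 12 mm of the silhouette's, level within 0.12 rad, at rest; lock barrel along the oblong within 0.26 rad, either way round; fob and battery within 20 mm of where they started (horizontal distance between large_cutter and pad_large_disc below 0.012 m and z of large_cutter in the frame of pad_large_disc between 0.002 and 0.009 m and angle between each of large_cutter, small_cutter, lens_barrel, lock_barrel's own z axis and vertical below 0.12 rad and linear speed of each of large_cutter, small_cutter, lens_barrel, lock_barrel below 0.02 m/s and angular speed of each of large_cutter, small_cutter, lens_barrel, lock_barrel below 0.2 rad/s and horizontal distance between small_cutter and pad_medium_disc below 0.012 m and z of small_cutter in the frame of pad_medium_disc between 0.002 and 0.009 m and horizontal distance between lens_barrel and pad_small_disc below 0.012 m and z of lens_barrel in the frame of pad_small_disc between 0.002 and 0.009 m and horizontal distance between lock_barrel and pad_oblong below 0.012 m and z of lock_barrel in the frame of pad_oblong between 0.002 and 0.009 m and angle between the x axis of lock_barrel and the x axis of pad_oblong, either way round below 0.26 rad and distance of each of blue_fob, battery from where it was at the start of the episode below 0.02 m); the robot touches nothing.
It fails at once if the blue key fob is moved more than 20 mm (distance of blue_fob from where it was at the start of the episode above 0.02 m).
It fails at once if the block battery is moved more than 20 mm (distance of battery from where it was at the start of the episode above 0.02 m).
It also fails if it takes over 96 s, if anything falls off the work surface, if the arm or the gripper's body presses on something with over 40 N, if the wrist force passes 120 N, or if a joint passes its speed limit or range.

## Working session

There is one attempt and no reset: what is moved stays moved. The work goes in short steps, Python scripts to look and compute and a tool call to move; the robot and the scene stay as the last step left them, time stands still between calls to the robot, and variables do not carry over. Pictures are saved under pics/ and viewed, and the job is handed in when it is done.

Besides the shell and the picture viewer there is one more tool, called as name(argument=value, ...) on one line, values as JSON. move_arm: Moves the arm, as the interface text tells. Its arguments: {"type":"object","properties":{"steps":{"type":"array"},"newtons":{"type":"number"}},"required":["steps"]}

```bash
mkdir -p pics; ls
python3 - <<'E'
from station import *
import cv2
for n in ("top","side"):
    cv2.imwrite(f"pics/{n}0.png",read_camera(n))
    c=calibration(n);print(n,c)
o=get_obs();print(o)
E
```

```text
pics
top {'camera_matrix': array([[458.02959857,   0.        , 324.3097757 ],
       [  0.        , 458.02959857, 202.21308146],
       [  0.        ,   0.        ,   1.        ]]), 'rvec': array([ 2.17877313, -2.15945261,  0.16767936]), 'tvec': array([0.2484336 , 0.52849137, 1.06150881])}
side {'camera_matrix': array([[444.35464764,   0.        , 317.51139723],
       [  0.        , 444.35464764, 200.94648424],
       [  0.        ,   0.        ,   1.        ]]), 'rvec': array([ 2.14194494, -0.41946237,  0.2084444 ]), 'tvec': array([-0.38292145,  0.30106014,  0.52499444])}
{'t': 0.1, 'q': array([ 1.00887549,  0.47774537,  0.0223146 ,  1.55635127, -0.01152285,
        1.10928008, -0.08310968]), 'joint_vel': array([-0.00092568, -0.00127328, -0.00100454, -0.00337666, -0.00078899,
        0.00200959,  0.00124865]), 'joint_torque': array([ 3.75245232e-03, -5.97771406e+01,  1.61351748e+00, -2.81958693e+01,
        1.28609154e-02,  5.03949312e-03, -1.60403897e-05]), 'eef_pos': array([ 0.29567309, -0.60614204,  0.19560425]), 'tool_rot': array([-4.01051549e-04,  8.48063785e-01, -5.29893508e-01, -7.24889599e-04]), 'contact_force': array([-0.18448667,  0.12712055, -0.20798879]), 'torque': array([ 0.04519783,  0.06173443, -0.02377557]), 'gripper_width': 0.9989801461906443}
```

View pics/top0.png

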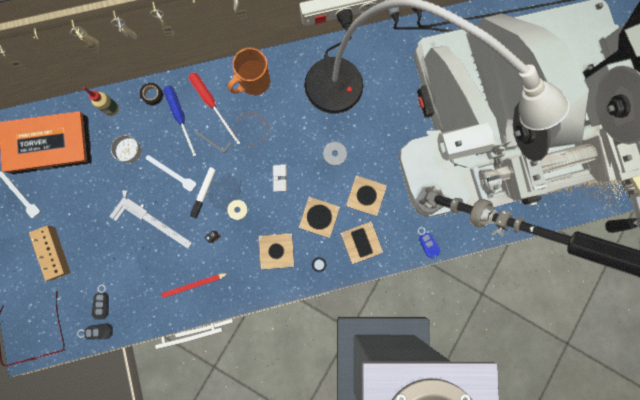

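View pics/side0.png

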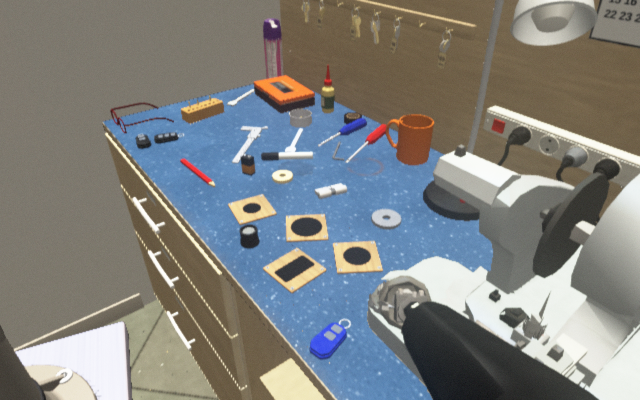

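```bash
cat > h.py <<'E'
from station import *
import cv2, numpy as np
def ray(cam,uv,z,c=None):
    c=c or calibration(cam)
    R=cv2.Rodrigues(c["rvec"])[0];K=c["camera_matrix"];t=c["tvec"]
    d=R.T@np.linalg.inv(K)@np.array([uv[0],uv[1],1.]);o=-R.T@t
    return o+d*(z-o[2])/d[2]
def proj(cam,p):
    c=calibration(cam);return cv2.projectPoints(np.array(p,float).reshape(-1,1,3),c["rvec"],c["tvec"],c["camera_matrix"],None)[0].reshape(-1,2)
H=dict(large_cutter=.008,small_cutter=.009,lens_barrel=.033,lock_barrel=.017,pad_large_disc=.005,pad_medium_disc=.005,pad_small_disc=.005,pad_oblong=.005,blue_fob=.014,battery=.048)
E
python3 - <<'E'
from h import *
for n in H:
    for f in (place_of,outline_of):
        for cam in ("top","side"):
            r=f(cam,n)
            for d in r[:2]:
                s=""
                if f is outline_of:
                    m=d["mask"];ys,xs=np.nonzero(m);s=(xs.min(),xs.max(),ys.min(),ys.max(),len(xs));z=H[n]/2
                else: z=0
                print(n,f.__name__,cam,round(d["conf"],2),np.round(d["xy"],1),np.round(ray(cam,d["xy"],z)[:2]*1000,1),s)
E
```

```text
large_cutter call top 0.87 [335.7 154.5] [649.8 224.9] 
large_cutter call side 0.92 [386.5 219.3] [655.7 230. ] 
large_cutter call top 0.77 [338.  153.3] [651.9 219.4] (np.int64(323), np.int64(346), np.int64(142), np.int64(165), 454)
large_cutter call side 0.91 [386.5 216.8] [656.9 232.9] (np.int64(371), np.int64(400), np.int64(210), np.int64(228), 467)
small_cutter call top 0.56 [236.3 210.7] [507. 466.] 
small_cutter call side 0.62 [331.7 338.4] [436.7   3.1] 
small_cutter call side 0.56 [285.3 178.2] [516.8 459.5] 
small_cutter call top 0.77 [235.  211.2] [505.2 468.4] (np.int64(228), np.int64(246), np.int64(201), np.int64(219), 261)
small_cutter call side 0.49 [287.3 176.4] [521.5 458.2] (np.int64(272), np.int64(292), np.int64(171), np.int64(182), 207)
lens_barrel call top 0.53 [318.8 262.2] [384.3 264.5] 
lens_barrel call side 0.91 [250.5 243.8] [381.1 260.8] 
lens_barrel call top 0.59 [319.6 264.8] [378.3 262.9] (np.int64(312), np.int64(326), np.int64(257), np.int64(272), 177)
lens_barrel call side 0.95 [250.9 237.6] [382.8 258.3] (np.int64(240), np.int64(259), np.int64(224), n
[... 2279 characters left out ...]
433.5 169. ] (np.int64(264), np.int64(325), np.int64(248), np.int64(292), 1536)
blue_fob call top 0.62 [425.8 242.4] [434.    4.2] 
blue_fob call top 0.7 [428.  244.3] [429.2   0.7] (np.int64(419), np.int64(439), np.int64(232), np.int64(257), 356)
blue_fob call side 0.91 [326.9 337.5] [428.6   2.3] (np.int64(311), np.int64(345), np.int64(323), np.int64(358), 832)
battery call top 0.6 [219.2 236.2] [444.8 505.1] 
battery call side 0.47 [251.5 174.8] [448.1 504.7] 
battery call side 0.6 [248.3 162.2] [447.7 524. ] (np.int64(241), np.int64(254), np.int64(154), np.int64(174), 241)
battery call side 0.23 [284.3 176.5] [505.7 429.8] (np.int64(272), np.int64(291), np.int64(170), np.int64(182), 213)
```

Run:
```python
from h import *
print(get_obs()["t"])
I={c:cv2.imread(f"pics/{c}0.png") for c in("top","side")}
C={c:calibration(c) for c in I}
def blob(cam,p,mask,R=30,z=0.005,name=""):
    u=proj(cam,p)[0]
    yy,xx=np.mgrid[:400,:640]
    m=(mask&(np.hypot(xx-u[0],yy-u[1])<R)).astype(np.uint8)
    n,l,s,c=cv2.connectedComponentsWithStats(m)
    if n<2: print(name,cam,"none");return
    i=1+np.argmax(s[1:,4]); 
    cnt=cv2.findContours((l==i).astype(np.uint8),0,2)[0][0]
    hull=cv2.convexHull(cnt);rect=cv2.minAreaRect(hull)
    M=cv2.moments(hull);hc=(M["m10"]/M["m00"],M["m01"]/M["m00"])
    box=np.array([ray(cam,b,z)[:2] for b in cv2.boxPoints(rect)])
    e=box-np.roll(box,1,0);L=np.hypot(*e.T);k=L.argmax()
    print(name,cam,s[i,4],"cent",np.round(ray(cam,c[i],z)[:2]*1e3,1),"hull",np.round(ray(cam,hc,z)[:2]*1e3,1),"sides",np.round(sorted(L)[::2],3),"ang",round(np.arctan2(e[k][1],e[k][0]),3))
for cam,im in I.items():
    b,g,r=[x.astype(int) for x in cv2.split(im)];hsv=cv2.cvtColor(im,cv2.COLOR_BGR2HSV)
    dark=(im.max(2)<60)
    R=20 if cam=="top" else 26
    for n,p in dict(pad_large=(.496,.262,.005),pad_med=(.545,.147,.005),pad_small=(.41,.37,.005),pad_obl=(.431,.165,.005)).items(): blob(cam,p,dark,R,.005,n)
    grey=(r>b-15)&(r>90)
    for n,p,z in (("large",(.653,.226,.004),.006),("small",(.51,.464,.0045),.007),("lock",(.588,.366,.01),.015)): blob(cam,p,grey,22,z,n)
    blob(cam,(.384,.262,.015),dark,16,.016,"lens")
a=I["top"][130:290,200:460];cv2.imwrite("pics/topc.png",cv2.resize(a,None,fx=3,fy=3,interpolation=cv2.INTER_CUBIC))
a=I["side"][140:370,220:430];cv2.imwrite("pics/sidec.png",cv2.resize(a,None,fx=2.5,fy=2.5,interpolation=cv2.INTER_CUBIC))
```

```text
2.1
pad_large top 409 cent [494.2 265.5] hull [494.2 265.4] sides [0.051 0.053] ang -1.56
pad_med top 242 cent [548.4 150.1] hull [548.4 150. ] sides [0.04  0.042] ang -1.559
pad_small top 138 cent [410.9 368. ] hull [411.  367.9] sides [0.029 0.03 ] ang -0.771
pad_obl top 298 cent [433.1 162.3] hull [433.3 162.3] sides [0.029 0.061] ang -2.776
large top 389 cent [651.2 228.6] hull [651.1 228.5] sides [0.056 0.057] ang -1.085
small top 319 cent [509.6 463.5] hull [509.5 463.5] sides [0.046 0.048] ang -1.56
lock top 349 cent [585.8 361.5] hull [586.  361.7] sides [0.031 0.064] ang -3.124
lens top noneTraceback (most recent call last):
  File "<stdin>", line 22, in <module>
  File "<stdin>", line 14, in blob
ZeroDivisionError: float division by zero
```

```bash
cat > blob.py <<'E'
from h import *
def blob(cam,p,mask,R=30,z=0.005,name=""):
    u=proj(cam,p)[0]
    yy,xx=np.mgrid[:400,:640]
    m=(mask&(np.hypot(xx-u[0],yy-u[1])<R)).astype(np.uint8)
    n,l,s,c=cv2.connectedComponentsWithStats(m)
    if n<2: print(name,cam,"none");return
    i=1+np.argmax(s[1:,4]); 
    if s[i,4]<20: print(name,cam,"few");return
    cnt=cv2.findContours((l==i).astype(np.uint8),0,2)[0][0]
    hull=cv2.convexHull(cnt)
    M=cv2.moments(hull);hc=(M["m10"]/M["m00"],M["m01"]/M["m00"])
    w=np.array([ray(cam,b[0],z)[:2] for b in hull],np.float32)
    rect=cv2.minAreaRect(w*1000);box=cv2.boxPoints(rect)
    e=box-np.roll(box,1,0);L=np.hypot(*e.T);k=L.argmax()
    print(name,cam,s[i,4],"hull",np.round(ray(cam,hc,z)[:2]*1e3,1),"rectc",np.round(rect[0],1),"sides",np.round(sorted(L)[::2]),"ang",round(np.arctan2(e[k][1],e[k][0])%np.pi,3))
E
python3 - <<'E'
from blob import *
I={c:cv2.imread(f"pics/{c}0.png") for c in("top","side")}
a=I["top"][130:290,200:460];cv2.imwrite("pics/topc.png",cv2.resize(a,None,fx=3,fy=3,interpolation=cv2.INTER_CUBIC))
a=I["side"][140:370,220:430];cv2.imwrite("pics/sidec.png",cv2.resize(a,None,fx=2.5,fy=2.5,interpolation=cv2.INTER_CUBIC))
for cam,im in I.items():
    b,g,r=[x.astype(int) for x in cv2.split(im)]
    dark=(im.max(2)<85)
    R=20 if cam=="top" else 26
    for n,p in dict(pad_large=(.494,.265,.005),pad_med=(.548,.150,.005),pad_small=(.411,.37,.005),pad_obl=(.433,.163,.005)).items(): blob(cam,p,dark,R,.005,n)
    grey=(r>b-15)&(r>90)
    for n,p,z in (("large",(.653,.228,.004),.007),("small",(.51,.464,.0045),.008),("lock",(.586,.362,.01),.015)): blob(cam,p,grey,22,z,n)
    blob(cam,(.384,.262,.015),im.max(2)<85,16,.016,"lens")
    blob(cam,(.384,.262,.033),r>100,16,.033,"lenstop")
E
```

```text
pad_large top 449 hull [494.1 265.8] rectc [493.8 265.7] sides [55. 57.] ang 0.794
pad_med top 276 hull [548.4 150.1] rectc [548.4 150.4] sides [44. 45.] ang 0.011
pad_small top 159 hull [411.1 368.5] rectc [411.5 368.7] sides [31. 31.] ang 1.579
pad_obl top 337 hull [433.1 162.1] rectc [433.3 162.1] sides [31. 63.] ang 0.36
large top 389 hull [650.9 228.5] rectc [651.2 228.4] sides [56. 57.] ang 2.035
small top 319 hull [509.4 463.4] rectc [509.1 463.1] sides [46. 48.] ang 1.582
lock top 349 hull [586.  361.7] rectc [586.2 361.9] sides [32. 64.] ang 0.018
lens top 49 hull [379.6 265.5] rectc [379.  265.5] sides [31. 31.] ang 1.578
lenstop top 92 hull [379.9 265.2] rectc [380.3 264.6] sides [23. 23.] ang 1.578
pad_large side 408 hull [494.8 264.4] rectc [494.7 265. ] sides [54. 56.] ang 2.755
pad_med side 336 hull [549.1 149.5] rectc [549.1 150. ] sides [41. 46.] ang 2.749
pad_small side 110 hull [411.6 367.5] rectc [411.5 366.8] sides [29. 32.] ang 2.747
pad_obl side 448 hull [433.5 161.6] rectc [433.9 161.9] sides [32. 63.] ang 0.365
large side 409 hull [649.8 223.9] rectc [650.  224.6] sides [54. 61.] ang 1.088
small side 246 hull [508.7 457.9] rectc [508.5 458. ] sides [46. 58.] ang 1.236
lock side 269 hull [584.4 350.8] rectc [585.8 351.4] sides [35. 70.] ang 0.025
lens side 272 hull [380.4 264.5] rectc [380.8 265.8] sides [32. 68.] ang 1.387
lenstop side 196 hull [390.7 289.6] rectc [391.2 291.6] sides [37. 47.] ang 2.664
```

View pics/topc.png

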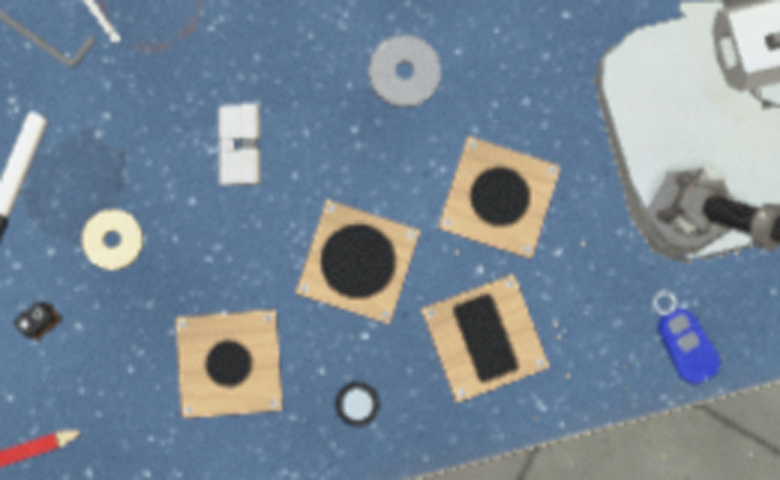

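View pics/sidec.png

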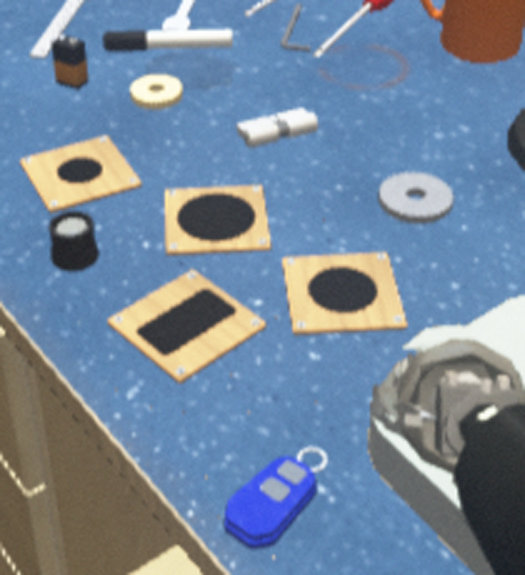

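Top view gives consistent estimates: wheels, lens and lock found; four pads distinguished by silhouette size. Going up and round past the key machine to the lens first.

move_arm(steps=[{"fingers": 85, "translation": [0, 0, 60], "turn": 0}, {"fingers": 85, "translation": [0, 0, 60], "turn": 0}, {"fingers": 85, "translation": [0, 0, 60], "turn": 0}, {"fingers": 85, "translation": [0, 0, 60], "turn": 0}, {"fingers": 85, "translation": [25, 50, 0], "turn": 0.17}, {"fingers": 85, "translation": [25, 50, 0], "turn": 0.17}, {"fingers": 85, "translation": [25, 50, 0], "turn": 0.17}, {"fingers": 85, "translation": [25, 50, 0], "turn": 0.17}, {"fingers": 85, "translation": [25, 50, 0], "turn": 0.17}, {"fingers": 85, "translation": [10, 55, 0], "turn": 0.17}], newtons=40)

```text
t: 3.35
eef_pos: [0.4319, -0.2997, 0.4363]
tool_rot: [-0.0, 0.999, -0.045, 0.0]
contact_force: [1.1, -0.4, -0.2]
gripper_width: 0.993
```

move_arm(steps=[{"fingers": 85, "translation": [5, 58, 0], "turn": 0.07}, {"fingers": 85, "translation": [5, 58, 0], "turn": 0.07}, {"fingers": 85, "translation": [5, 58, 0], "turn": 0.07}, {"fingers": 85, "translation": [5, 58, 0], "turn": 0.07}, {"fingers": 85, "translation": [0, 58, 0], "turn": 0.07}, {"fingers": 85, "translation": [-5, 58, 0], "turn": 0.07}, {"fingers": 85, "translation": [-15, 58, -10], "turn": 0.07}, {"fingers": 85, "translation": [-15, 58, -10], "turn": 0.07}, {"fingers": 85, "translation": [-15, 58, -10], "turn": 0.07}, {"fingers": 85, "translation": [-22, 43, -36], "turn": 0.07}])

```text
t: 4.6
eef_pos: [0.3788, 0.2665, 0.3716]
tool_rot: [-0.001, 0.954, 0.299, 0.002]
contact_force: [0.1, 0.1, -1.6]
gripper_width: 0.992
```

move_arm(steps=[{"fingers": 85, "translation": [0, 0, -60], "turn": 0}, {"fingers": 85, "translation": [0, 0, -60], "turn": 0}, {"fingers": 85, "translation": [0, 0, -60], "turn": 0}, {"fingers": 85, "translation": [0, 0, -50], "turn": 0}, {"fingers": 85, "translation": [0, 0, 0], "turn": 0}])

```text
t: 5.22
eef_pos: [0.3766, 0.2615, 0.138]
tool_rot: [0.001, 0.955, 0.297, -0.004]
contact_force: [-0.5, 0.0, 1.0]
gripper_width: 0.991
```

Run:
```python
from h import *
o=get_obs();print(o["t"],o["eef_pos"],o["tool_rot"])
c=calibration("wrist");im=read_camera("wrist");cv2.imwrite("pics/w1.png",im)
R=cv2.Rodrigues(c["rvec"])[0];print(-R.T@c["tvec"])
print(proj("wrist",[(.380,.265,.033),(.411,.368,.005),(.494,.265,.005)]))
for n in ("lens_barrel",):
    for d in outline_of("wrist",n)[:2]: print(n,d["conf"],d["xy"],ray("wrist",d["xy"],.02))
```

```text
5.225 [0.37661236 0.26151192 0.13795416] [ 6.59335180e-04  9.54770147e-01  2.97323124e-01 -3.53424445e-03]
[0.33241998 0.32842154 0.31523116]
[[323.43629564 174.79435756]
 [418.99677558  92.52813999]
 [417.030697   229.68142817]]
lens_barrel 0.61 [324.3, 170.1] [0.38209892 0.26696769 0.02      ]
```

View pics/w1.png

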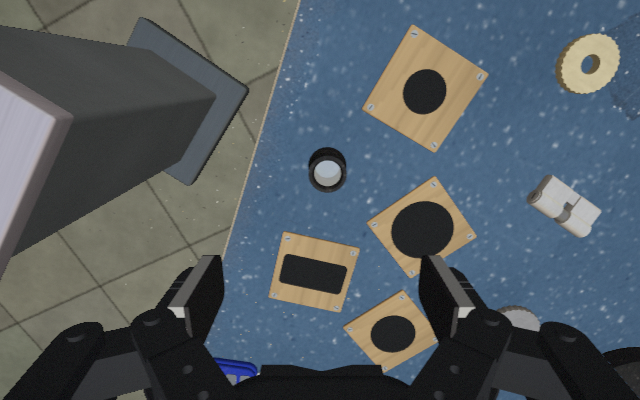

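move_arm(steps=[{"fingers": 85, "translation": [3, 3, -40], "turn": 0}, {"fingers": 85, "translation": [0, 0, -40], "turn": 0}, {"fingers": 85, "translation": [0, 0, -30], "turn": 0}, {"fingers": 85, "translation": [0, 0, -15], "turn": 0}, {"fingers": 85, "translation": [0, 0, 0], "turn": 0}, {"fingers": 85, "translation": [0, 0, 0], "turn": 0}])

```text
t: 6.08
eef_pos: [0.3831, 0.2672, 0.0171]
tool_rot: [-0.0, 0.955, 0.297, 0.001]
contact_force: [0.8, -0.1, -0.4]
gripper_width: 1.0
```

move_arm(steps=[{"fingers": 50, "translation": [0, 0, 0], "turn": 0}, {"fingers": 25, "translation": [0, 0, 0], "turn": 0}, {"fingers": 25, "translation": [0, 0, 0], "turn": 0}, {"fingers": 25, "translation": [0, 0, 0], "turn": 0}, {"fingers": 25, "translation": [0, 0, 0], "turn": 0}, {"fingers": 25, "translation": [0, 0, 0], "turn": 0}])

```text
t: 6.82
eef_pos: [0.3819, 0.2663, 0.0155]
tool_rot: [-0.0, 0.955, 0.297, -0.0]
contact_force: [0.0, -0.4, 0.6]
gripper_width: 0.293
```

Run:
```python
from h import *
o=get_obs();print(o["t"],o["eef_pos"],o["tool_rot"],o["gripper_width"],o["contact_force"])
im=read_camera("side");cv2.imwrite("pics/s1.png",cv2.resize(im[120:320,150:400],None,fx=3,fy=3))
```

```text
6.825 [0.38188271 0.26629784 0.01546068] [-1.35822275e-05  9.54894069e-01  2.96946651e-01 -5.91314898e-05] 0.2930692688786779 [ 0.02407083 -0.40199078  0.62439488]
```

View pics/s1.png

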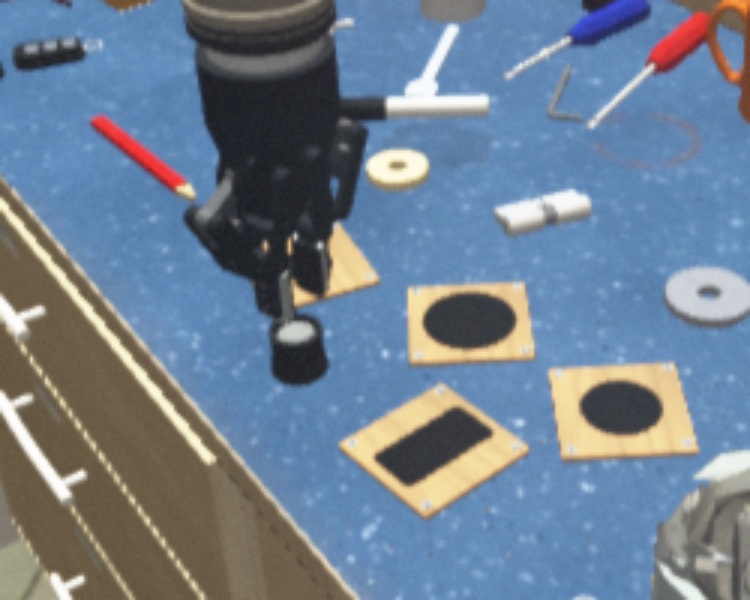

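Run:
```python
from h import *
o=get_obs()
im=read_camera("top");cv2.imwrite("pics/t1.png",cv2.resize(im[180:310,220:420],None,fx=4,fy=4))
im=read_camera("wrist");cv2.imwrite("pics/w2.png",im)
p=[o["eef_pos"],[.38,.265,0],[.38,.265,.033]]
for c in ("top","side","wrist"): print(c,proj(c,p))
```

```text
top [[318.1572242  263.26237348]
 [318.59370591 264.01560091]
 [318.82278947 264.12858334]]
side [[249.39077119 235.63019592]
 [249.37768365 242.61775117]
 [247.67540583 228.92226834]]
wrist [[320.04798924 226.91417874]
 [316.32310331 216.375838  ]
 [315.55856648 241.01055452]]
```

View pics/t1.png

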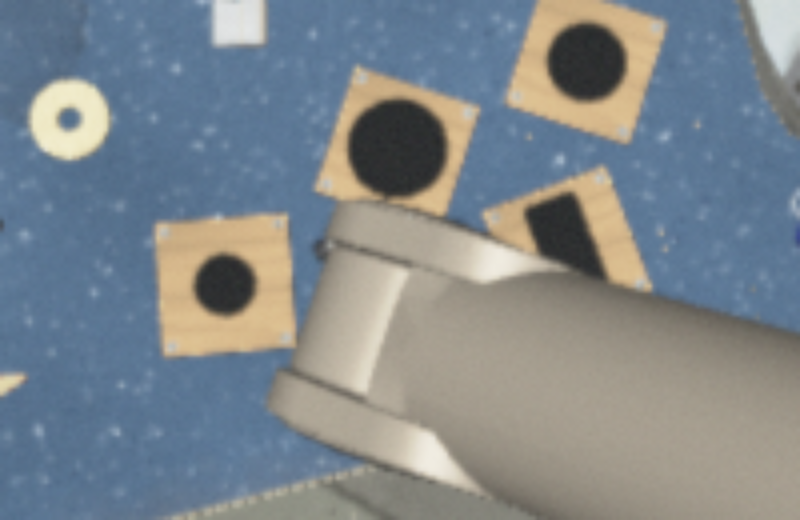

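View pics/w2.png

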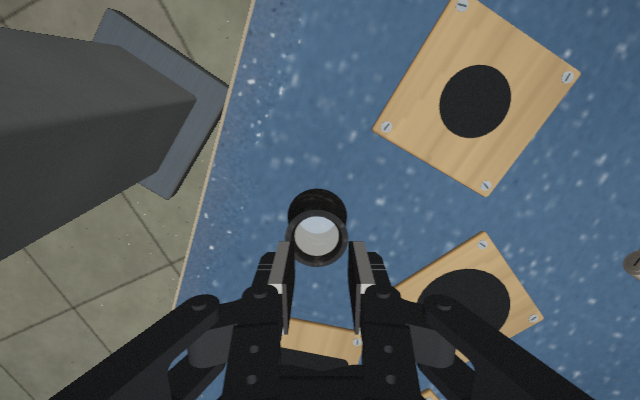

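Run:
```python
from h import *
o=get_obs();print(o["gripper_width"])
P=o["eef_pos"];a=2*np.arctan2(o["tool_rot"][2],o["tool_rot"][1]);x=np.array([np.cos(a),np.sin(a),0])
pts=[P+s*x*.0125+np.array([0,0,h]) for s in(-1,1) for h in (0,.019,.04)]
im=cv2.imread("pics/w2.png")
big=cv2.resize(im[150:400,190:450],None,fx=3,fy=3)
for u in proj("wrist",pts): cv2.circle(big,tuple(int(v) for v in (u-[190,150])*3),3,(0,0,255),-1)
cv2.imwrite("pics/w2m.png",big[:600])
im=read_camera("side")
big=cv2.resize(im[140:270,190:320],None,fx=4.5,fy=4.5,interpolation=cv2.INTER_CUBIC)
big=cv2.convertScaleAbs(big,alpha=1.8,beta=30)
for u in proj("side",pts): cv2.circle(big,tuple(int(v) for v in (u-[190,140])*4.5),2,(0,0,255),-1)
cv2.imwrite("pics/s2m.png",big)
```

```text
0.29506722475661007
```

View pics/w2m.png

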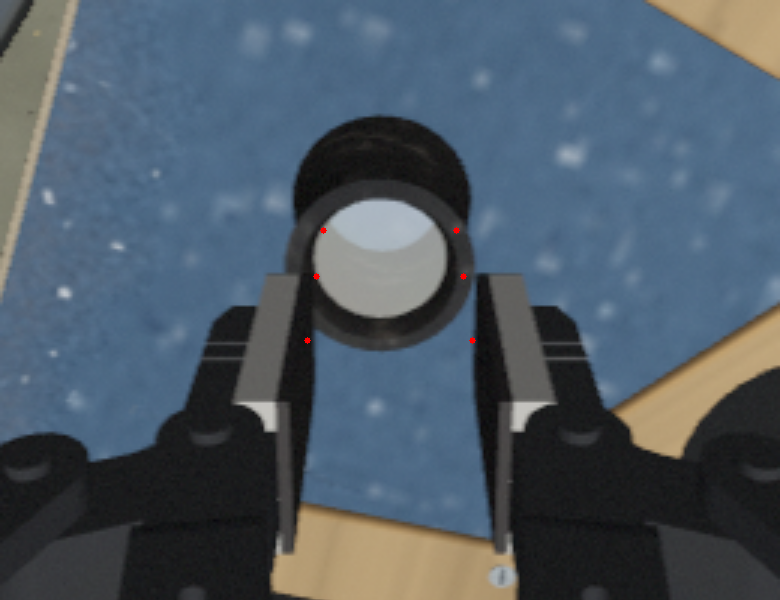

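View pics/s2m.png

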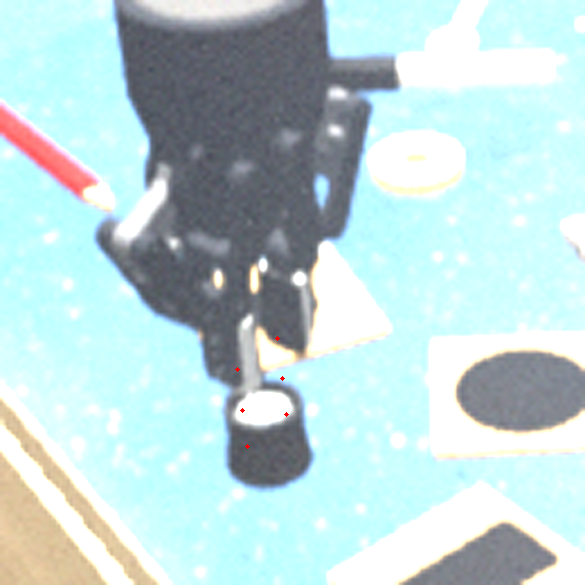

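move_arm(steps=[{"fingers": 85, "translation": [0, 0, 0], "turn": 0}, {"fingers": 85, "translation": [0, 0, 0], "turn": 0}, {"fingers": 85, "translation": [0, 0, 0], "turn": 0}, {"fingers": 85, "translation": [0, 0, -10], "turn": 0}, {"fingers": 85, "translation": [0, 0, 0], "turn": 0}])

```text
t: 7.65
eef_pos: [0.3813, 0.2658, 0.0046]
tool_rot: [0.0, 0.955, 0.297, -0.001]
contact_force: [0.9, 0.2, -0.7]
gripper_width: 0.998
```

```bash
cat > mark.py <<'E'
from h import *
import sys
def mark(tag,gap):
    o=get_obs();print(o["t"],o["eef_pos"],o["gripper_width"],o["contact_force"])
    P=o["eef_pos"];a=2*np.arctan2(o["tool_rot"][2],o["tool_rot"][1]);x=np.array([np.cos(a),np.sin(a),0])
    pts=[P+s*x*gap/2+np.array([0,0,h]) for s in(-1,1) for h in (0,.02,.04)]
    outs=[]
    for c,k in(("wrist",1.),("side",1.8)):
        im=cv2.convertScaleAbs(read_camera(c),alpha=k,beta=20)
        us=proj(c,pts);m=us.mean(0)
        w=(100 if c=="wrist" else 55) if gap<.05 else (130 if c=="wrist" else 65)
        x0=int(np.clip(m[0]-w,0,640-2*w));y0=int(np.clip(m[1]-w,0,400-2*w))
        f=400/(2*w)
        b=cv2.resize(im[y0:y0+2*w,x0:x0+2*w],(400,400),interpolation=cv2.INTER_CUBIC)
        for u in us: cv2.circle(b,tuple(int(v) for v in (u-[x0,y0])*f),2,(0,0,255),-1)
        outs.append(b)
    cv2.imwrite(f"pics/{tag}.png",np.hstack(outs))
mark(sys.argv[1],float(sys.argv[2]))
E
python3 mark.py m3 0.085
```

```text
7.65 [0.38132894 0.2657875  0.00462876] 0.9980573970081961 [ 0.92014516  0.18228483 -0.68641881]
```

View pics/m3.png

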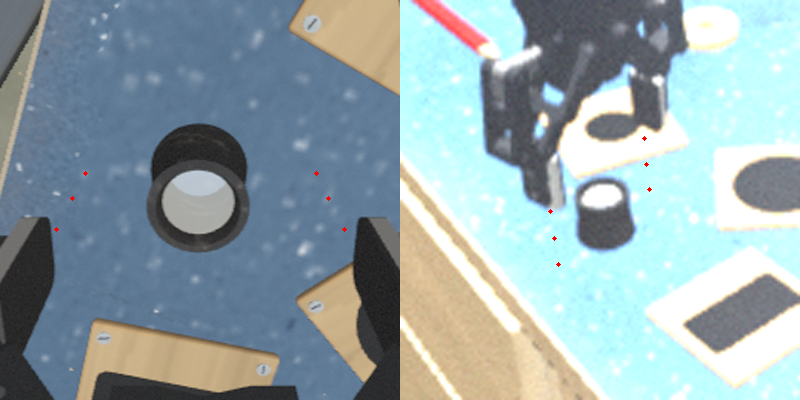

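Run:
```python
from h import *
o=get_obs();P=o["eef_pos"];a=2*np.arctan2(o["tool_rot"][2],o["tool_rot"][1]);x=np.array([np.cos(a),np.sin(a),0])
n=np.array([-x[1],x[0],0]);
for nn in(n*.011,):
  for s in(-1,1):
    for h in(.03,.035,.04,.045,.05,.055,.06):
      p=P+s*x*.0427+nn+[0,0,h]; p2=P+s*x*.0427-nn+[0,0,h]
      pts=[P+s_*x*.0425+np.array([0,0,h_]) for s_ in(-1,1) for h_ in (0,.02,.04)]
      us=[]
      for c in("wrist","side"):
        m=proj(c,pts).mean(0);w=130 if c=="wrist" else 65
        x0=int(np.clip(m[0]-w,0,640-2*w));y0=int(np.clip(m[1]-w,0,400-2*w));f=200/w
        us+=[np.round((u-[x0,y0])*f+([0,0] if c=="wrist" else [400,0])) for u in proj(c,[p,p2])]
      print(s,h,us)
```

```text
-1 0.03 [array([ 62., 181.]), array([ 68., 244.]), array([538., 221.]), array([567., 234.])]
-1 0.035 [array([ 58., 189.]), array([ 64., 253.]), array([537., 214.]), array([566., 227.])]
-1 0.04 [array([ 53., 196.]), array([ 60., 262.]), array([536., 207.]), array([565., 220.])]
-1 0.045 [array([ 49., 204.]), array([ 55., 272.]), array([535., 200.]), array([564., 213.])]
-1 0.05 [array([ 43., 213.]), array([ 51., 282.]), array([534., 194.]), array([563., 207.])]
-1 0.055 [array([ 38., 222.]), array([ 46., 293.]), array([533., 187.]), array([562., 200.])]
-1 0.06 [array([ 32., 232.]), array([ 40., 305.]), array([532., 180.]), array([561., 193.])]
1 0.03 [array([340., 181.]), array([335., 244.]), array([632., 148.]), array([660., 159.])]
1 0.035 [array([345., 189.]), array([339., 253.]), array([632., 141.]), array([659., 153.])]
1 0.04 [array([349., 196.]), array([343., 262.]), array([631., 135.]), array([658., 146.])]
1 0.045 [array([354., 204.]), array([347., 272.]), array([630., 128.]), array([658., 140.])]
1 0.05 [array([359., 213.]), array([352., 282.]), array([629., 122.]), array([657., 133.])]
1 0.055 [array([364., 222.]), array([356., 293.]), array([629., 115.]), array([657., 126.])]
1 0.06 [array([370., 232.]), array([362., 305.]), array([628., 109.]), array([656., 120.])]
```

Both views agree: the real fingertips sit about 37 mm (shut) / 50 mm (open) above the reported TCP, so the grasp was simply too high. I'll go lower and verify with image and force.

move_arm(steps=[{"fingers": 85, "translation": [0, 0, -10], "turn": 0}, {"fingers": 85, "translation": [0, 0, -10], "turn": 0}, {"fingers": 85, "translation": [0, 0, -10], "turn": 0}, {"fingers": 85, "translation": [0, 0, 0], "turn": 0}])

```text
t: 8.25
eef_pos: [0.3812, 0.2659, -0.0255]
tool_rot: [0.0, 0.955, 0.297, -0.001]
contact_force: [-0.2, 0.1, -0.1]
gripper_width: 0.995
```

```bash
python3 mark.py m4 0.085
```

```text
8.25 [ 0.38121158  0.26588935 -0.0254506 ] 0.9946356834300538 [-0.24284136  0.05009916 -0.06645126]
```

View pics/m4.png

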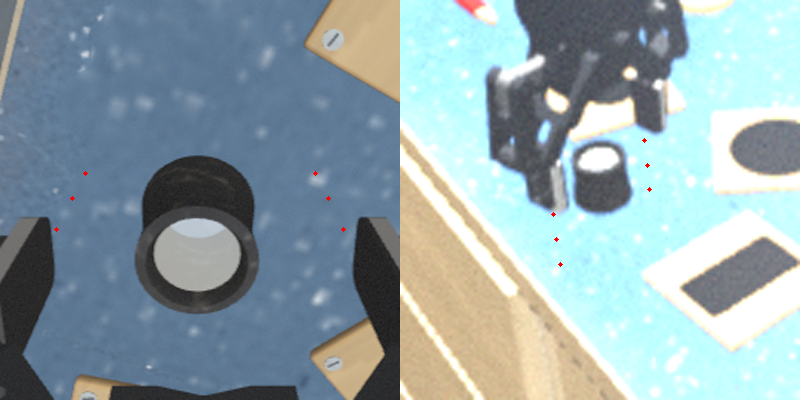

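move_arm(steps=[{"fingers": 45, "translation": [0, 0, 0], "turn": 0}, {"fingers": 15, "translation": [0, 0, 0], "turn": 0}, {"fingers": 15, "translation": [0, 0, 0], "turn": 0}, {"fingers": 15, "translation": [0, 0, 0], "turn": 0}, {"fingers": 15, "translation": [0, 0, 0], "turn": 0}, {"fingers": 15, "translation": [0, 0, 0], "turn": 0}])

```text
t: 9.1
eef_pos: [0.382, 0.2663, -0.0241]
tool_rot: [0.0, 0.955, 0.297, 0.0]
contact_force: [-0.7, -0.9, 4.4]
gripper_width: 0.362
```

```bash
python3 mark.py m5 0.032
```

```text
9.1 [ 0.38204111  0.26626593 -0.02410275] 0.36244870326309725 [-0.70072066 -0.86936466  4.43713019]
```

View pics/m5.png

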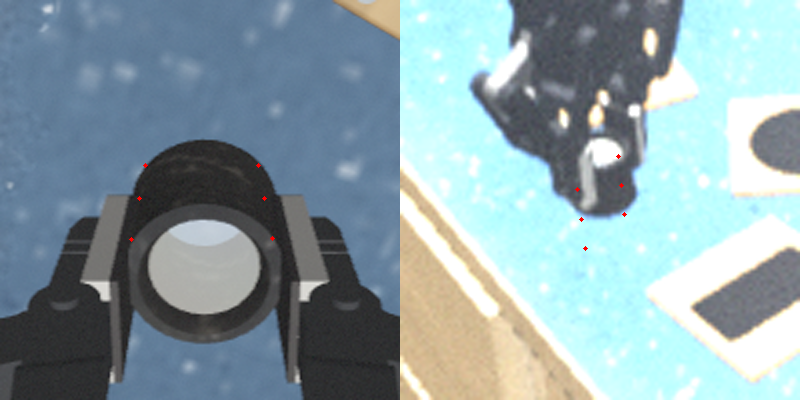

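move_arm(steps=[{"fingers": 15, "translation": [0, 0, 20], "turn": 0}, {"fingers": 15, "translation": [0, 0, 30], "turn": 0}, {"fingers": 15, "translation": [11, 35, 0], "turn": 0}, {"fingers": 15, "translation": [10, 34, 0], "turn": 0}, {"fingers": 15, "translation": [10, 34, 0], "turn": 0}, {"fingers": 15, "translation": [0, 0, -15], "turn": 0}, {"fingers": 15, "translation": [0, 0, 0], "turn": 0}])

```text
t: 10.07
eef_pos: [0.4118, 0.3675, 0.009]
tool_rot: [0.001, 0.955, 0.297, -0.002]
contact_force: [-0.1, -1.0, -0.6]
gripper_width: 0.362
```

```bash
python3 mark.py m6 0.032
```

```text
10.075 [0.41178422 0.36751608 0.00897306] 0.36202433185704247 [-0.08058561 -0.98167899 -0.6301464 ]
```

View pics/m6.png

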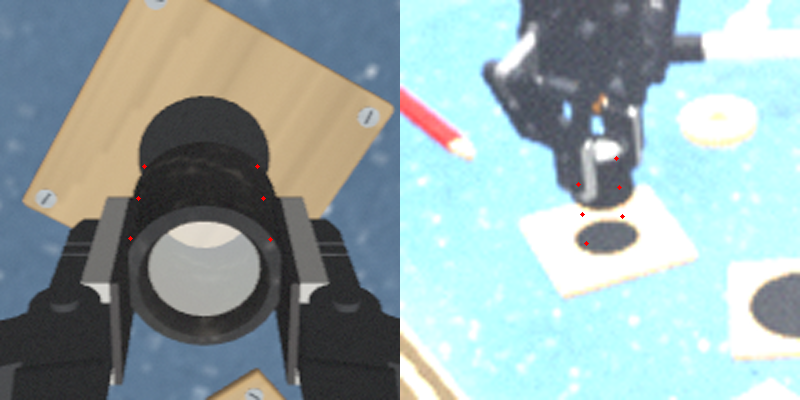

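move_arm(steps=[{"fingers": 15, "translation": [0, 0.5, -15], "turn": 0}, {"fingers": 15, "translation": [0, 0, -8], "turn": 0}, {"fingers": 15, "translation": [0, 0, -4], "turn": 0}, {"fingers": 15, "translation": [0, 0, 0], "turn": 0}, {"fingers": 15, "translation": [0, 0, 0], "turn": 0}])

```text
t: 10.8
eef_pos: [0.413, 0.37, -0.0163]
tool_rot: [-0.0, 0.955, 0.297, 0.0]
contact_force: [0.8, 0.9, 0.3]
gripper_width: 0.364
```

move_arm(steps=[{"fingers": 15, "translation": [0, 0, -3], "turn": 0}, {"fingers": 15, "translation": [0, 0, 0], "turn": 0}])

```text
t: 11.05
eef_pos: [0.4133, 0.3702, -0.019]
tool_rot: [-0.0, 0.955, 0.297, 0.0]
contact_force: [-0.1, -0.7, 3.2]
gripper_width: 0.358
```

```bash
python3 mark.py m7 0.032
```

```text
11.05 [ 0.41325371  0.3702033  -0.0190233 ] 0.3581240703999731 [-0.09030379 -0.72762592  3.24714907]
```

View pics/m7.png

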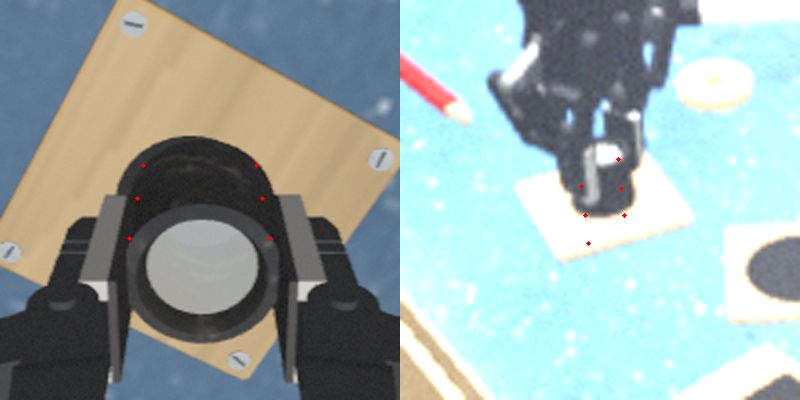

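Run:
```python
from h import *
o=get_obs();P=o["eef_pos"];a=2*np.arctan2(o["tool_rot"][2],o["tool_rot"][1]);x=np.array([np.cos(a),np.sin(a),0])
n=np.array([-x[1],x[0],0])*.011
pts=[P+s_*x*.016+np.array([0,0,h_]) for s_ in(-1,1) for h_ in (0,.02,.04)]
m=proj("wrist",pts).mean(0);w=100;x0=int(m[0]-w);y0=int(np.clip(m[1]-w,0,200));print(m,x0,y0)
for h in(.03,.033,.036,.039,.042,.045):print(h,np.round((proj("wrist",[P+s*x*.0155+n+[0,0,h] for s in(-1,1)])-[x0,y0])*2).tolist())
```

```text
[320.0481913  244.55490413] 220 144
0.03 [[134.0, 176.0], [266.0, 176.0]]
0.033 [[133.0, 182.0], [267.0, 181.0]]
0.036 [[132.0, 187.0], [268.0, 187.0]]
0.039 [[131.0, 193.0], [269.0, 193.0]]
0.042 [[129.0, 200.0], [271.0, 199.0]]
0.045 [[128.0, 206.0], [272.0, 206.0]]
```

move_arm(steps=[{"fingers": 45, "translation": [0, 0, 0], "turn": 0}, {"fingers": 60, "translation": [0, 0, 0], "turn": 0}, {"fingers": 85, "translation": [0, 0, 10], "turn": 0}, {"fingers": 85, "translation": [0, 0, 40], "turn": 0}, {"fingers": 85, "translation": [0, 0, 30], "turn": 0}, {"fingers": 85, "translation": [32, 31, 0], "turn": 0}, {"fingers": 85, "translation": [32, 31, 0], "turn": 0}, {"fingers": 85, "translation": [32, 31, 0], "turn": 0}, {"fingers": 85, "translation": [0, 0, 0], "turn": 0}])

```text
t: 12.28
eef_pos: [0.5106, 0.4649, 0.0609]
tool_rot: [-0.001, 0.955, 0.296, 0.001]
contact_force: [-0.4, -0.2, -1.0]
gripper_width: 0.993
```

Run:
```python
from h import *
o=get_obs();print(o["t"],o["eef_pos"],o["gripper_width"])
im=read_camera("wrist");cv2.imwrite("pics/w3.png",im)
s=read_camera("side");cv2.imwrite("pics/s3.png",s)
print(proj("wrist",[(.5094,.4634,.009),(.445,.505,.048)]))
for d in outline_of("wrist","small_cutter")[:2]: print(d["conf"],d["xy"],ray("wrist",d["xy"],.008))
```

```text
12.275 [0.51064075 0.46491703 0.06093578] 0.992754818867905
[[322.11177861 196.84329486]
 [267.49350453  96.1712002 ]]
0.79 [315.8, 204.4] [0.50885463 0.45531923 0.008     ]
```

View pics/w3.png

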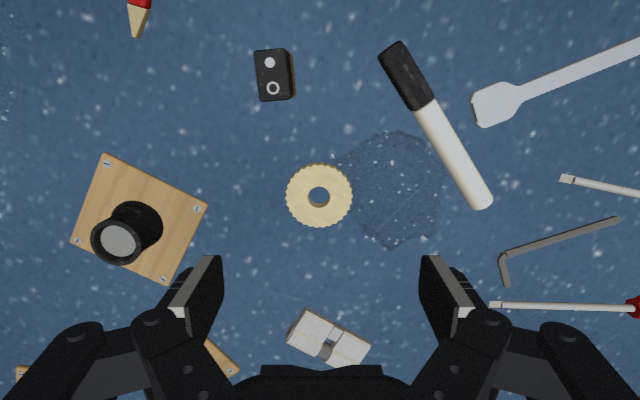

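View pics/s3.png

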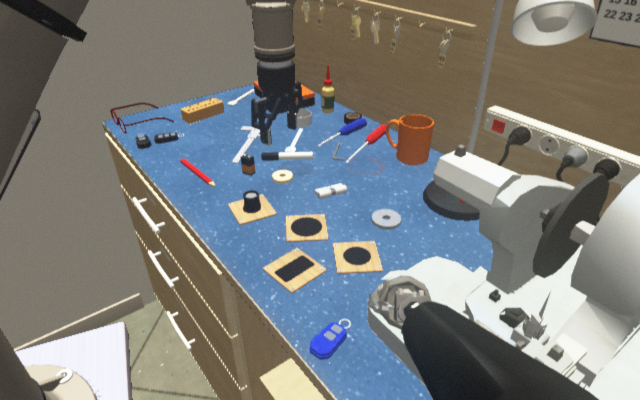

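move_arm(steps=[{"fingers": 85, "translation": [-1, -1, -50], "turn": 0}, {"fingers": 85, "translation": [0, 0, -30], "turn": 0}, {"fingers": 85, "translation": [0, 0, -10], "turn": 0}, {"fingers": 70, "translation": [0, 0, -5], "turn": 0}, {"fingers": 58, "translation": [0, 0, 0], "turn": 0}, {"fingers": 58, "translation": [0, 0, 0], "turn": 0}])

```text
t: 13.18
eef_pos: [0.5085, 0.4625, -0.0332]
tool_rot: [-0.0, 0.955, 0.297, 0.001]
contact_force: [0.7, -0.1, -0.5]
gripper_width: 0.678
```

```bash
python3 mark.py m8 0.058
```

```text
13.175 [ 0.50849662  0.46249227 -0.03315979] 0.6775272234105316 [ 0.73213375 -0.14403788 -0.54136755]
```

View pics/m8.png

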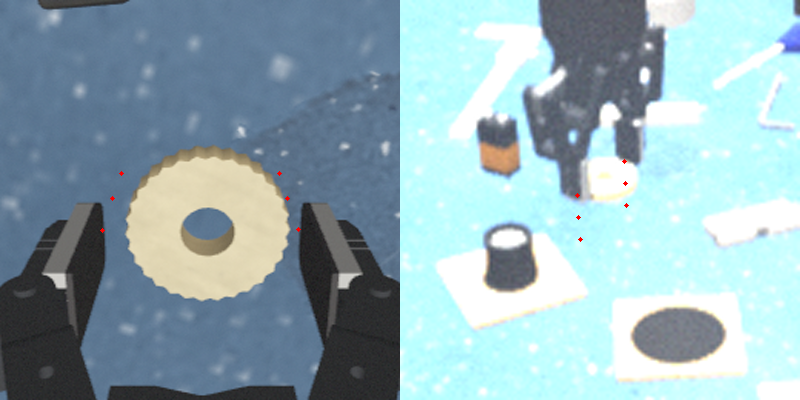

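move_arm(steps=[{"fingers": 58, "translation": [0, 0, -3], "turn": 0}, {"fingers": 58, "translation": [0, 0, -2], "turn": 0}, {"fingers": 58, "translation": [0, 0, 0], "turn": 0}])

```text
t: 13.65
eef_pos: [0.508, 0.4618, -0.0392]
tool_rot: [0.0, 0.955, 0.297, 0.0]
contact_force: [0.1, -1.4, 3.1]
gripper_width: 0.68
```

move_arm(steps=[{"fingers": 40, "translation": [0, 0, 0], "turn": 0}, {"fingers": 35, "translation": [0, 0, 0], "turn": 0}, {"fingers": 35, "translation": [0, 0, 0], "turn": 0}, {"fingers": 35, "translation": [0, 0, 0], "turn": 0}])

```text
t: 14.15
eef_pos: [0.5089, 0.4633, -0.0369]
tool_rot: [-0.001, 0.955, 0.297, 0.001]
contact_force: [-2.1, -2.2, 15.1]
gripper_width: 0.534
```

```bash
python3 mark.py m9 0.048
```

```text
14.15 [ 0.50885691  0.4633131  -0.03688625] 0.5337927342447998 [-2.07792322 -2.23082411 15.12122201]
```

View pics/m9.png

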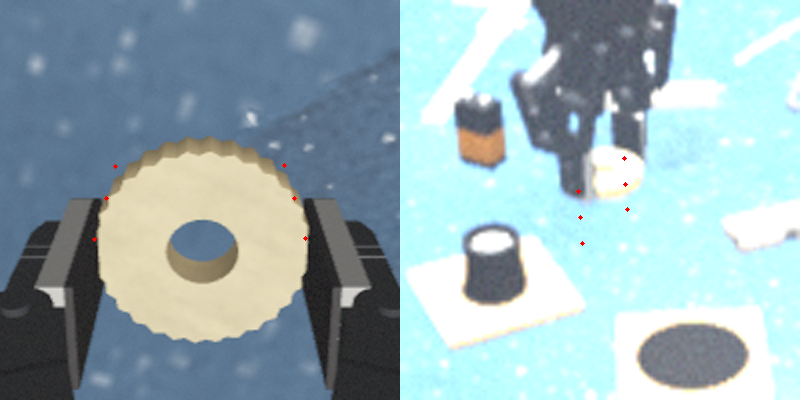

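move_arm(steps=[{"fingers": 35, "translation": [0, 0, 20], "turn": 0}, {"fingers": 35, "translation": [0, 0, 40], "turn": 0}, {"fingers": 35, "translation": [6, -53, 0], "turn": 0}, {"fingers": 35, "translation": [6, -52, 0], "turn": 0}, {"fingers": 35, "translation": [7, -52, 0], "turn": 0}, {"fingers": 35, "translation": [7, -52, 0], "turn": 0}, {"fingers": 35, "translation": [7, -52, 0], "turn": 0}, {"fingers": 35, "translation": [6, -52, 0], "turn": 0}, {"fingers": 35, "translation": [0, 0, -30], "turn": 0}, {"fingers": 35, "translation": [0, 0, 0], "turn": 0}])

```text
t: 15.5
eef_pos: [0.5455, 0.1475, -0.0106]
tool_rot: [0.0, 0.955, 0.296, -0.002]
contact_force: [0.7, 0.3, 0.1]
gripper_width: 0.531
```

```bash
python3 mark.py m10 0.048
```

```text
15.5 [ 0.54545904  0.14746766 -0.01063939] 0.5306025332028332 [0.74208806 0.27320813 0.08932664]
```

View pics/m10.png

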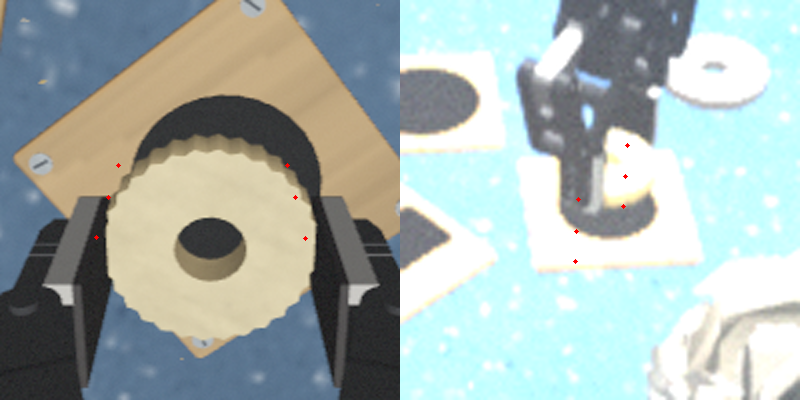

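move_arm(steps=[{"fingers": 35, "translation": [3, 2, -10], "turn": 0}, {"fingers": 35, "translation": [0, 0, -5], "turn": 0}, {"fingers": 35, "translation": [0, 0, -3], "turn": 0}, {"fingers": 35, "translation": [0, 0, 0], "turn": 0}, {"fingers": 35, "translation": [0, 0, 0], "turn": 0}])

```text
t: 16.23
eef_pos: [0.55, 0.1509, -0.0274]
tool_rot: [0.0, 0.955, 0.297, 0.0]
contact_force: [-0.1, 1.2, -1.4]
gripper_width: 0.529
```

```bash
python3 mark.py m11 0.048
```

```text
16.225 [ 0.54999     0.15085812 -0.02737552] 0.5285428317360197 [-0.05103184  1.23791263 -1.39718151]
```

View pics/m11.png

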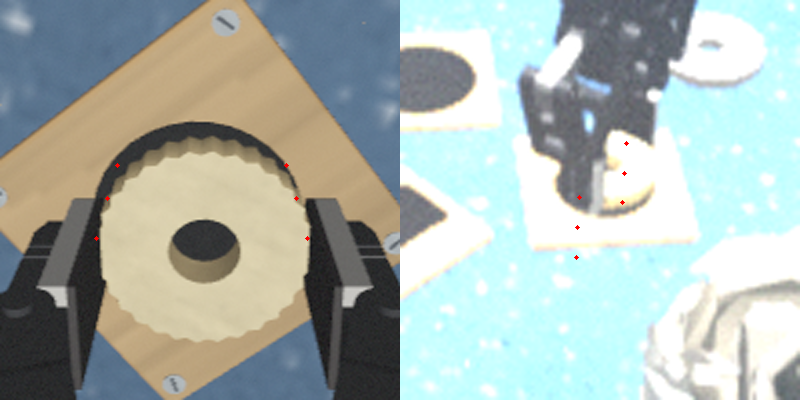

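move_arm(steps=[{"fingers": 35, "translation": [-1, -1, -3], "turn": 0}, {"fingers": 35, "translation": [0, 0, -1], "turn": 0}, {"fingers": 35, "translation": [0, 0, 0], "turn": 0}])

```text
t: 16.7
eef_pos: [0.5488, 0.1497, -0.0316]
tool_rot: [0.0, 0.955, 0.297, -0.0]
contact_force: [-0.3, 0.4, -0.8]
gripper_width: 0.531
```

```bash
python3 mark.py m12 0.048
```

```text
16.7 [ 0.5488326   0.14967611 -0.03160226] 0.5310695146426849 [-0.25869862  0.38140894 -0.83000066]
```

View pics/m12.png

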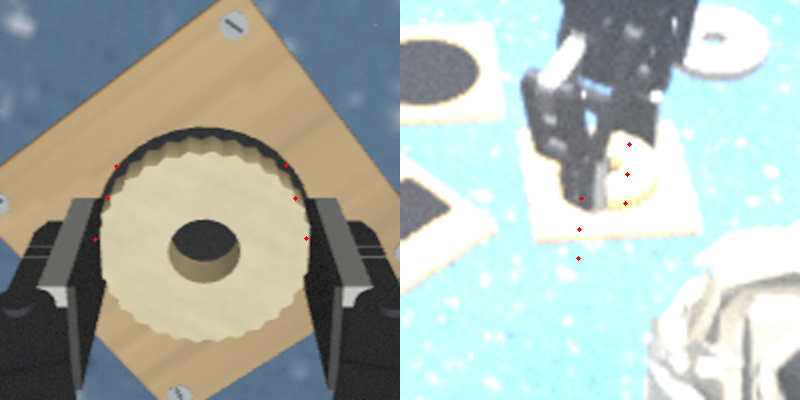

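move_arm(steps=[{"fingers": 35, "translation": [0, 0, -1.5], "turn": 0}, {"fingers": 35, "translation": [0, 0, 0], "turn": 0}])

```text
t: 17.05
eef_pos: [0.5491, 0.1499, -0.0319]
tool_rot: [0.0, 0.955, 0.297, 0.0]
contact_force: [-3.7, -2.7, 12.1]
gripper_width: 0.525
```

move_arm(steps=[{"fingers": 60, "translation": [0, 0, 0], "turn": 0}, {"fingers": 70, "translation": [0, 0, 0], "turn": 0}, {"fingers": 85, "translation": [0, 0, 10], "turn": 0}, {"fingers": 85, "translation": [0, 0, 40], "turn": 0}, {"fingers": 85, "translation": [0, 0, 40], "turn": 0}, {"fingers": 85, "translation": [34, 26, 0], "turn": 0}, {"fingers": 85, "translation": [34, 26, 0], "turn": 0}, {"fingers": 85, "translation": [34, 26, 0], "turn": 0}, {"fingers": 85, "translation": [0, 0, 0], "turn": 0}])

```text
t: 18.18
eef_pos: [0.6524, 0.2307, 0.0576]
tool_rot: [-0.001, 0.955, 0.298, 0.001]
contact_force: [0.2, -0.9, -0.2]
gripper_width: 0.997
```

Run:
```python
from h import *
o=get_obs();print(o["t"],o["eef_pos"],o["gripper_width"])
im=read_camera("wrist");cv2.imwrite("pics/w4.png",im)
s=read_camera("side");cv2.imwrite("pics/s4.png",s)
print(proj("wrist",[(.651,.2285,.008)]))
```

```text
18.175 [0.65239948 0.2306893  0.05760903] 0.9965447794425623
[[321.5970733  197.73194939]]
```

View pics/w4.png

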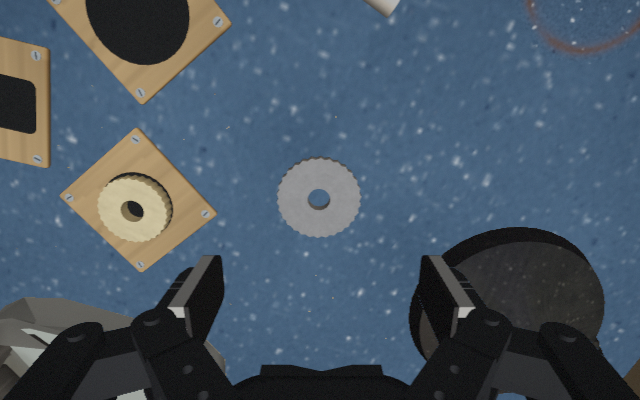

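View pics/s4.png

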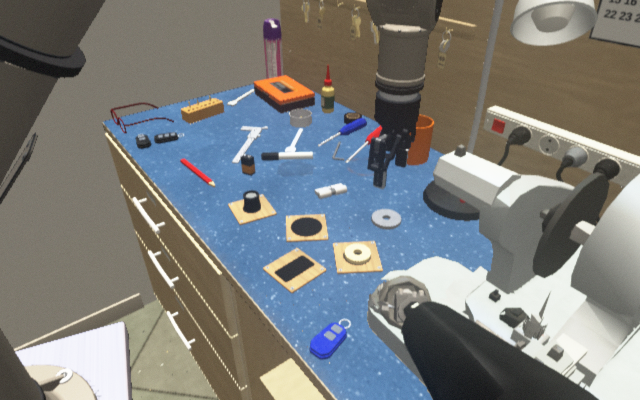

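Run:
```python
from h import *
for z in (.0,.03): print([np.round(ray("top",p,z),3) for p in((333,85),(333,112),(305,85),(407,170))])
```

```text
[array([0.829, 0.232, 0.   ]), array([0.759, 0.232, 0.   ]), array([0.828, 0.303, 0.   ]), array([0.613, 0.047, 0.   ])]
[array([0.818, 0.234, 0.03 ]), array([0.749, 0.233, 0.03 ]), array([0.816, 0.303, 0.03 ]), array([0.607, 0.054, 0.03 ])]
```

move_arm(steps=[{"fingers": 85, "translation": [-1, -1, -50], "turn": 0}, {"fingers": 85, "translation": [0, 0, -30], "turn": 0}, {"fingers": 85, "translation": [0, 0, -8], "turn": 0}, {"fingers": 72, "translation": [0, 0, -4], "turn": 0}, {"fingers": 72, "translation": [0, 0, -2], "turn": 0}, {"fingers": 72, "translation": [0, 0, 0], "turn": 0}])

```text
t: 19.02
eef_pos: [0.6505, 0.2271, -0.0359]
tool_rot: [-0.0, 0.955, 0.297, 0.001]
contact_force: [0.8, -0.3, -0.1]
gripper_width: 0.843
```

```bash
python3 mark.py m13 0.072
```

```text
19.025 [ 0.65051077  0.22707756 -0.03593601] 0.8434458532344384 [ 0.75024372 -0.25197265 -0.05898653]
```

View pics/m13.png

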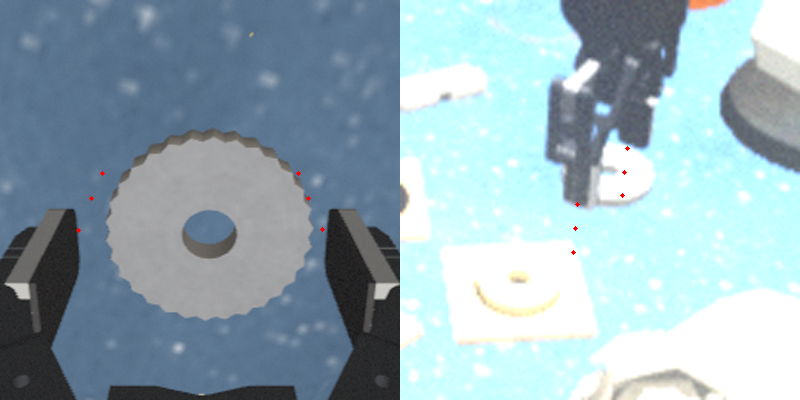

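move_arm(steps=[{"fingers": 60, "translation": [0, 0, -1], "turn": 0}, {"fingers": 45, "translation": [0, 0, 0], "turn": 0}, {"fingers": 45, "translation": [0, 0, 0], "turn": 0}, {"fingers": 45, "translation": [0, 0, 0], "turn": 0}])

```text
t: 19.62
eef_pos: [0.6504, 0.2271, -0.0371]
tool_rot: [0.0, 0.955, 0.297, 0.001]
contact_force: [-0.8, 0.4, 5.5]
gripper_width: 0.672
```

```bash
python3 mark.py m14 0.058
```

```text
19.625 [ 0.65044904  0.22710802 -0.03706668] 0.6715850796577215 [-0.76747431  0.40764676  5.54395486]
```

View pics/m14.png

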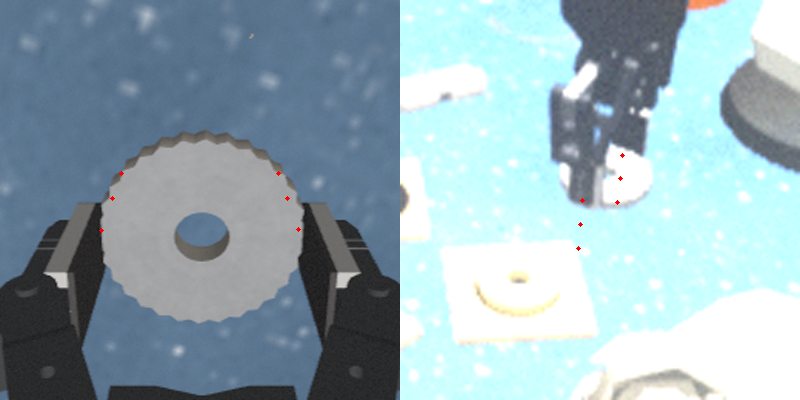

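move_arm(steps=[{"fingers": 45, "translation": [0, 0, 20], "turn": 0}, {"fingers": 45, "translation": [0, 0, 30], "turn": 0}, {"fingers": 45, "translation": [-52, 12, 0], "turn": 0}, {"fingers": 45, "translation": [-52, 13, 0], "turn": 0}, {"fingers": 45, "translation": [-52, 13, 0], "turn": 0}, {"fingers": 45, "translation": [0, 0, -20], "turn": 0}, {"fingers": 45, "translation": [0, 0, 0], "turn": 0}, {"fingers": 45, "translation": [0, 0, 0], "turn": 0}])

```text
t: 20.72
eef_pos: [0.4955, 0.2645, -0.0076]
tool_rot: [0.0, 0.955, 0.296, 0.0]
contact_force: [0.4, 0.7, -2.1]
gripper_width: 0.67
```

```bash
python3 mark.py m15 0.058
```

```text
20.725 [ 0.49549277  0.26451556 -0.00757101] 0.6704907726913545 [ 0.44549331  0.66688965 -2.12380206]
```

View pics/m15.png

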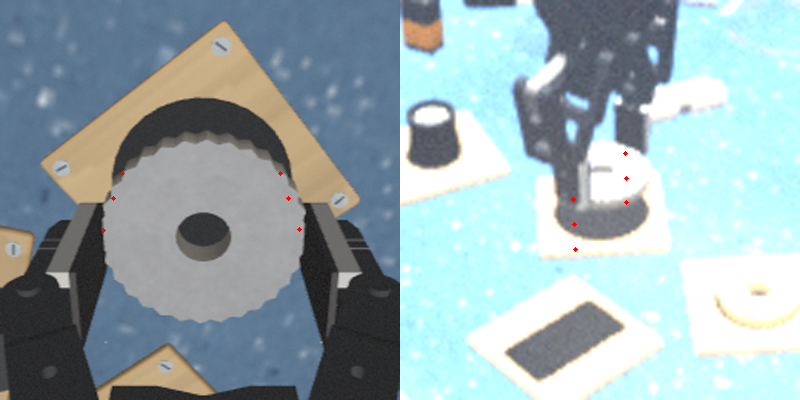

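Well aligned; lower about 24 mm.

move_arm(steps=[{"fingers": 45, "translation": [-0.5, 0.5, -12], "turn": 0}, {"fingers": 45, "translation": [0, 0, -7], "turn": 0}, {"fingers": 45, "translation": [0, 0, -3], "turn": 0}, {"fingers": 45, "translation": [0, 0, 0], "turn": 0}, {"fingers": 45, "translation": [0, 0, 0], "turn": 0}])

```text
t: 21.45
eef_pos: [0.4935, 0.2655, -0.0298]
tool_rot: [-0.0, 0.955, 0.297, 0.0]
contact_force: [0.5, 0.6, -1.2]
gripper_width: 0.666
```

```bash
python3 mark.py m16 0.058
```

```text
21.45 [ 0.49353159  0.26551122 -0.02982863] 0.6658587363806316 [ 0.54269626  0.59842438 -1.24675746]
```

View pics/m16.png

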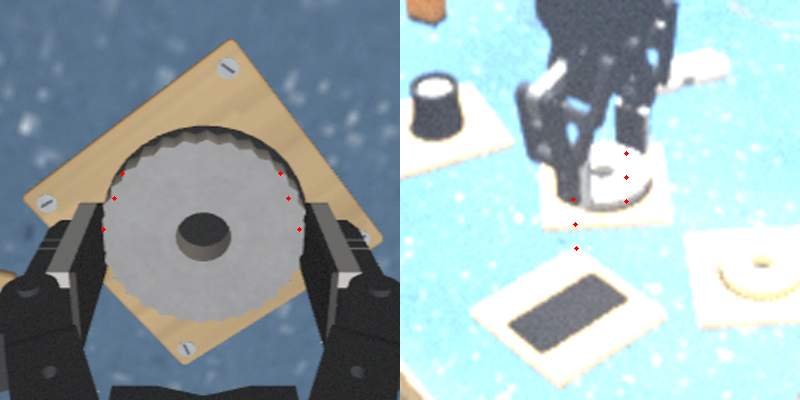

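move_arm(steps=[{"fingers": 45, "translation": [0.5, 0, -2], "turn": 0}, {"fingers": 45, "translation": [0, 0, -0.5], "turn": 0}, {"fingers": 45, "translation": [0, 0, 0], "turn": 0}])

```text
t: 21.92
eef_pos: [0.4942, 0.2654, -0.0321]
tool_rot: [0.0, 0.955, 0.297, 0.0]
contact_force: [-0.2, -1.0, 4.4]
gripper_width: 0.669
```

move_arm(steps=[{"fingers": 70, "translation": [0, 0, 0], "turn": 0}, {"fingers": 80, "translation": [0, 0, 0], "turn": 0}, {"fingers": 85, "translation": [0, 0, 10], "turn": 0}, {"fingers": 85, "translation": [0, 0, 40], "turn": 0}, {"fingers": 85, "translation": [0, 0, 40], "turn": 0.16}, {"fingers": 85, "translation": [23, 24, 0], "turn": 0.165}, {"fingers": 85, "translation": [23, 24, 0], "turn": 0.165}, {"fingers": 85, "translation": [23, 24, 0], "turn": 0.165}, {"fingers": 85, "translation": [23, 24, 0], "turn": 0.165}, {"fingers": 85, "translation": [0, 0, 0], "turn": 0.166}])

```text
t: 23.18
eef_pos: [0.587, 0.3634, 0.0581]
tool_rot: [-0.001, 0.699, 0.715, 0.001]
contact_force: [0.0, 0.8, 0.4]
gripper_width: 0.995
```

Run:
```python
from h import *
o=get_obs();print(o["t"],o["eef_pos"],2*np.arctan2(o["tool_rot"][2],o["tool_rot"][1]),o["q"])
im=read_camera("wrist");cv2.imwrite("pics/w5.png",im)
s=read_camera("side");cv2.imwrite("pics/s5.png",s)
print(proj("wrist",[(.586,.362,.017)]))
```

```text
23.175 [0.58700178 0.36341683 0.05814095] 1.5944564026642958 [-0.07111739  0.82232939 -0.89999038  1.57886829  0.70279371  1.08937135
  0.44209683]
[[321.39341785 201.80956091]]
```

View pics/w5.png

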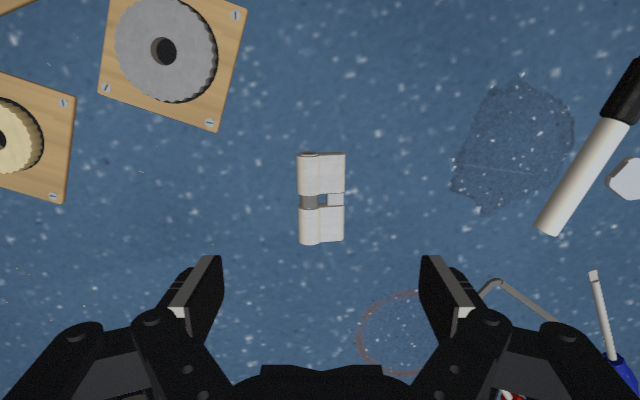

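View pics/s5.png

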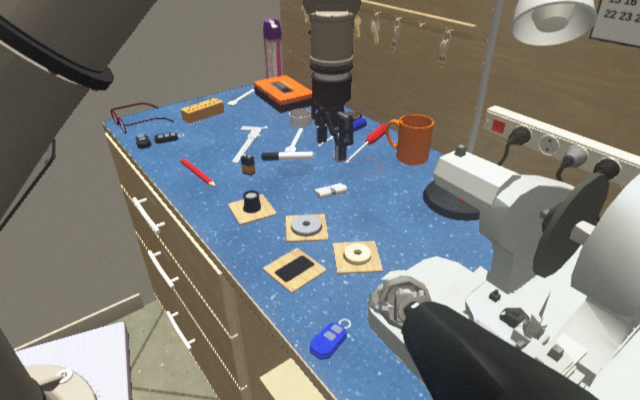

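move_arm(steps=[{"fingers": 85, "translation": [-1, 0, -45], "turn": 0}, {"fingers": 85, "translation": [0, 0, -30], "turn": 0}, {"fingers": 70, "translation": [0, 0, -10], "turn": 0}, {"fingers": 50, "translation": [0, 0, -3], "turn": 0}, {"fingers": 50, "translation": [0, 0, 0], "turn": 0}, {"fingers": 50, "translation": [0, 0, 0], "turn": 0}])

```text
t: 24.02
eef_pos: [0.5856, 0.3619, -0.0291]
tool_rot: [0.0, 0.701, 0.713, 0.001]
contact_force: [-0.3, 0.6, -0.2]
gripper_width: 0.583
```

```bash
python3 mark.py m17 0.05
```

```text
24.025 [ 0.585582    0.36190723 -0.02913303] 0.5830396845507146 [-0.29536191  0.61199408 -0.19971859]
```

View pics/m17.png

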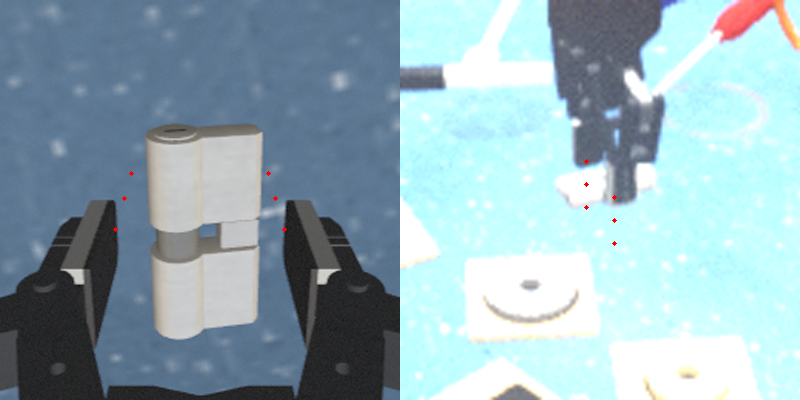

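move_arm(steps=[{"fingers": 45, "translation": [0, 0, -1], "turn": 0}, {"fingers": 20, "translation": [0, 0, 0], "turn": 0}, {"fingers": 20, "translation": [0, 0, 0], "turn": 0}, {"fingers": 20, "translation": [0, 0, 0], "turn": 0}, {"fingers": 20, "translation": [0, 0, 0], "turn": 0}])

```text
t: 24.75
eef_pos: [0.585, 0.3615, -0.0311]
tool_rot: [0.0, 0.701, 0.714, 0.0]
contact_force: [-2.0, -0.9, 5.6]
gripper_width: 0.355
```

```bash
python3 mark.py m18 0.033
```

```text
24.75 [ 0.58504027  0.36152959 -0.03106564] 0.35517542647297046 [-1.99893526 -0.93328733  5.57544042]
```

View pics/m18.png

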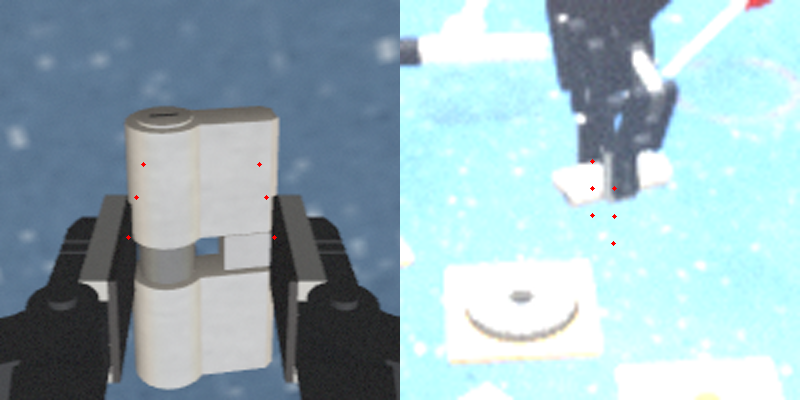

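move_arm(steps=[{"fingers": 20, "translation": [0, 0, 20], "turn": 0}, {"fingers": 20, "translation": [0, 0, 40], "turn": 0}, {"fingers": 20, "translation": [-31, -40, 0], "turn": 0.068}, {"fingers": 20, "translation": [-31, -40, 0], "turn": 0.068}, {"fingers": 20, "translation": [-30, -40, 0], "turn": 0.068}, {"fingers": 20, "translation": [-30, -40, 0], "turn": 0.069}, {"fingers": 20, "translation": [-30, -40, 0], "turn": 0.069}, {"fingers": 20, "translation": [0, 0, -30], "turn": 0}, {"fingers": 20, "translation": [0, 0, 0], "turn": 0}, {"fingers": 20, "translation": [0, 0, 0], "turn": 0}])

```text
t: 26.1
eef_pos: [0.4336, 0.1625, -0.0005]
tool_rot: [0.0, 0.569, 0.823, 0.001]
contact_force: [-0.2, -0.5, -2.3]
gripper_width: 0.36
```

```bash
python3 mark.py m19 0.033
```

```text
26.1 [ 0.43364202  0.16251205 -0.00046003] 0.3603848796175007 [-0.23899863 -0.49108429 -2.31898543]
```

View pics/m19.png

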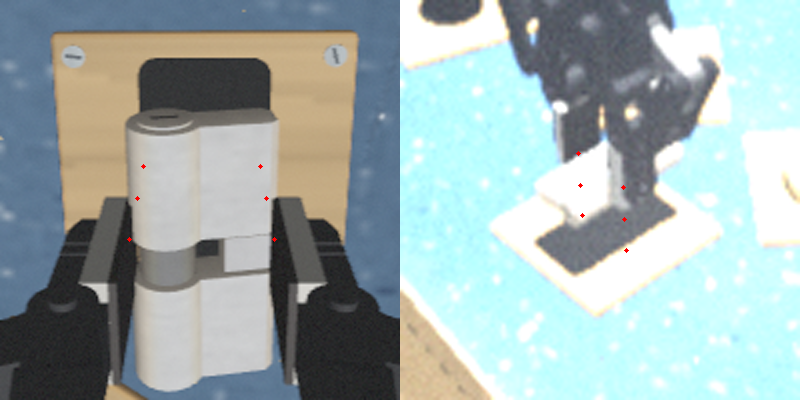

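Aligned. Target z ≈ -26 plus contact.

move_arm(steps=[{"fingers": 20, "translation": [0, 0, -14], "turn": 0}, {"fingers": 20, "translation": [0, 0, -7], "turn": 0}, {"fingers": 20, "translation": [0, 0, -3], "turn": 0}, {"fingers": 20, "translation": [0, 0, 0], "turn": 0}, {"fingers": 20, "translation": [0, 0, 0], "turn": 0}])

```text
t: 26.82
eef_pos: [0.433, 0.1614, -0.0255]
tool_rot: [-0.0, 0.569, 0.822, 0.0]
contact_force: [-0.5, -0.4, -1.6]
gripper_width: 0.361
```

```bash
python3 mark.py m20 0.033
```

```text
26.825 [ 0.43301664  0.16143545 -0.02546118] 0.36055514611861156 [-0.49404232 -0.36390587 -1.63435582]
```

View pics/m20.png

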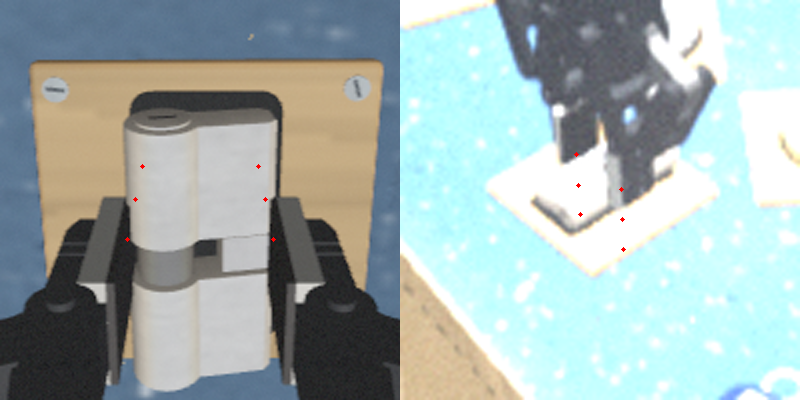

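move_arm(steps=[{"fingers": 20, "translation": [0, 0, -1], "turn": 0}, {"fingers": 20, "translation": [0, 0, -1], "turn": 0}, {"fingers": 20, "translation": [0, 0, 0], "turn": 0}])

```text
t: 27.3
eef_pos: [0.4332, 0.1613, -0.0263]
tool_rot: [0.001, 0.569, 0.822, -0.0]
contact_force: [-4.2, -4.0, 17.7]
gripper_width: 0.361
```

Firm contact with the pad. Release and retreat.

move_arm(steps=[{"fingers": 45, "translation": [0, 0, 0], "turn": 0}, {"fingers": 55, "translation": [0, 0, 0], "turn": 0}, {"fingers": 70, "translation": [0, 0, 5], "turn": 0}, {"fingers": 70, "translation": [0, 0, 15], "turn": 0}, {"fingers": 85, "translation": [0, 0, 40], "turn": 0}, {"fingers": 85, "translation": [0, 0, 60], "turn": 0}, {"fingers": 85, "translation": [0, 0, 60], "turn": 0}, {"fingers": 85, "translation": [0, 0, 60], "turn": 0}, {"fingers": 85, "translation": [20, -50, 30], "turn": 0}, {"fingers": 85, "translation": [20, -50, 30], "turn": 0}])

```text
t: 28.55
eef_pos: [0.473, 0.0609, 0.2749]
tool_rot: [0.001, 0.568, 0.823, 0.0]
contact_force: [1.8, 1.0, -0.2]
gripper_width: 0.997
```

move_arm(steps=[{"fingers": 85, "translation": [0, -55, 20], "turn": 0}, {"fingers": 85, "translation": [0, -55, 0], "turn": 0}, {"fingers": 85, "translation": [0, -55, 0], "turn": 0}, {"fingers": 85, "translation": [-5, -55, 0], "turn": 0}, {"fingers": 85, "translation": [-5, -55, 0], "turn": 0}, {"fingers": 85, "translation": [0, 0, 0], "turn": 0}])

```text
t: 29.3
eef_pos: [0.4616, -0.2184, 0.2924]
tool_rot: [-0.001, 0.572, 0.82, 0.0]
contact_force: [0.1, 0.3, -0.3]
gripper_width: 0.998
```

Run:
```python
from blob import *
o=get_obs();print(o["t"],o["eef_pos"],o["contact_force"])
I={c:read_camera(c) for c in("top","side")}
for c in I: cv2.imwrite(f"pics/{c}9.png",I[c])
a=I["top"][130:290,200:460];cv2.imwrite("pics/topc9.png",cv2.resize(a,None,fx=3,fy=3,interpolation=cv2.INTER_CUBIC))
a=I["side"][140:370,220:430];cv2.imwrite("pics/sidec9.png",cv2.resize(a,None,fx=2.5,fy=2.5,interpolation=cv2.INTER_CUBIC))
for n,p in (("large_cutter",(494,265.6)),("small_cutter",(548.4,150)),("lens_barrel",(411.3,368.3)),("lock_barrel",(433.3,162)),("blue_fob",(429,1)),("battery",(445,505))):
    for d in place_of("top",n)[:1]+place_of("side",n)[:1]: pass
    for cam in("top","side"):
        for d in place_of(cam,n)[:1]:
            z=.005 if n[0]in"ls" else 0
            print(n,cam,round(d["conf"],2),np.round(ray(cam,d["xy"],z)[:2]*1e3-p,1))
```

```text
29.3 [ 0.4615546  -0.21842437  0.29238123] [ 0.08905804  0.34354413 -0.33918023]
large_cutter top 0.59 [ 0.9 -4.9]
large_cutter side 0.76 [0.8 3.5]
small_cutter top 0.65 [3.9 0.9]
small_cutter side 0.69 [ 1.9 -5.9]
lens_barrel top 0.56 [1.  7.1]
lens_barrel side 0.88 [ 3.5 -0.7]
lock_barrel top 0.82 [3.  4.7]
lock_barrel side 0.92 [ 4.1 -0.3]
blue_fob top 0.89 [ 6.6 12. ]
blue_fob side 0.78 [4.  5.6]
battery top 0.5 [3.8 4.8]
battery side 0.56 [ 2.2 15. ]
```

View pics/topc9.png

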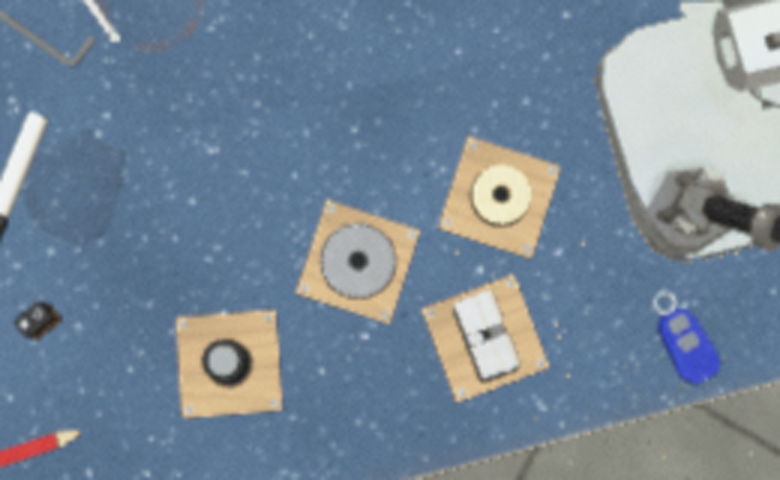

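View pics/sidec9.png

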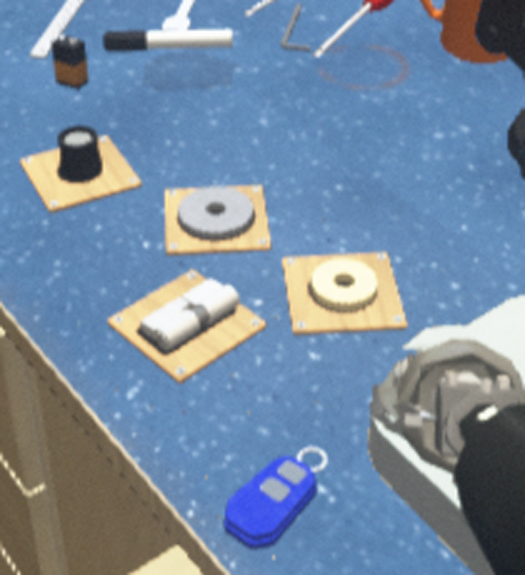

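```bash
python3 -c "
from station import *
print(hand_in())"
```

```text
the job is handed in; nothing more can be done
None
```

All four parts are on their own pads, released. I handed the job in at about 30 s of the 96 s allowed; the hand-in reports no verdict.

- **Final check:** The last top and side pictures show both wheels lying flat, the eyeglass upright and the lock barrel along its oblong, each covering its silhouette. By eye they are centred to within about 2 mm. The arm stands clear above the bench with no force on it.
- **Bystanders:** The key fob and the battery sit at the same pixels as in the first pictures.
- **Disagreement, networks:** The position network put the parts up to 7 mm off centre, the fob up to about 14 mm off and the battery up to 15 mm off. Its values differed between the two cameras, and the pictures did not bear them out, so I put this down to its own scatter. No part was measured outside its 12 mm limit.
- **Disagreement, fingertips:** The real fingertips sat about 36–40 mm above the reported TCP position. My first grasp at the eyeglass therefore closed on air just above it. I measured the offset from the wrist and side pictures, went lower by that amount, and checked each later grasp and placing by picture and contact force. The largest contact force I read was about 18 N.

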